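Register a brass blank in the corner of an aligning plate with a push block

ROBOT

A 6-joint arm with a two-finger parallel gripper is mounted at the origin on a cart in front of the work surface, level with it; the furniture and walls round the work are solid. World frame = base frame: x ahead of the robot, y to its left, z up, the work surface at z = 0. Lengths are in m, angles in degrees, forces in N, time in s.
With the tool pointing down it reaches from about 0.4 to 0.825 m from the base axis. Payload 7 kg.
Tool frame: the origin (TCP) lies at the very end of the fingers, on their centre line; the grasp point (between the pads) lies r.pinch_z behind it (r.pinch_z is the distance from the TCP to the grasp point, in m); z points along the fingers, y is the direction in which the jaws open and shut (so a half turn about z gives the same grasp; the last joint's range is limited). The gripper opens to 88 mm and grips with 3 to 60 N. Pads are 19 mm wide; open, the fingers measure 130 mm over their backs; the gripper's body (78 mm by 193 mm) begins 47 mm behind the grasp point.
Start: joints at [-60.212, 20.546, 0.682, 0, -70.136, -16.507], TCP at [0.155, -0.657, 0.227] pointing down, gripper open.
Joint ranges: [-176.03, 176.03], [-82.01, 121.73], [-58.28, 71.71], [-173.87, 95.51], [-174.79, -0.11], [-173.66, 173.66]. Speed limits (degrees/s): [136.94, 136.94, 172.46, 180, 180, 180].

INTERFACE

Orientations are given as [roll, pitch, yaw] about the fixed x, y, z axes, in that order (R = Rz(yaw) Ry(pitch) Rx(roll)).
In Python, from plant import r gives the robot as it stands. The module is installed in compiled form; this text tells all that it offers.
- The arm moves only by the tool servo_tool, never from a script. Its argument "steps" is a list of rows, each a list of 5 numbers: the finger opening in cm, from 0 to 8.76, then the shift along the tool's x, y, z in cm, then the turn about the tool's z in degrees. In form: [[fingers, x, y, z, spin], ...]. A call has 1 to 8 rows; each row shifts and turns the commanded pose from where the row before left it, along the tool's axes as they then stand; what a row does not reach is not made up. A row lasts 1/8 s, in which the tool goes at most 62.5 mm and 10.7 degrees, less where a joint would pass 70% of its speed; a pose out of reach is approached as far as the arm can. A call with a gripper value outside its range is refused whole. The fingers move at their own pace and stop on an object; "squeeze" is the grip in N (left out, the last holds). Time passes only in rows, so rows that do not move let the fingers close. It gives the time, the measured TCP pose, the force and the opening at its end, in the units of the state.
- r.get_state(): the state, without advancing time (a new reading comes with each control period).
- r.capture(name): name is "scene" or "top"; returns the picture (384x512x3 uint8, red, green, blue); there is no depth.
- r.calibration(name): a dict with "K" (3x3 intrinsics, pixels), "dist_coeffs" ([k1, k2, p1, p2, k3] as OpenCV has them; the pictures are not rectified), "rvec" (rotation vector, rad) and "tvec" (3), from world to camera coordinates, as OpenCV has them. Camera axes: x right, y down, z forward; pixel columns grow to the right and rows downward; lengths in m; the calibration is good to about 2 mm. A picture is of the moment at which its call begins. calibration takes no time and is no camera call.
- r.close_job(): hands the job in, once; it reports no verdict.
The state is a dict: "time_s": time; "joints": joint angles; "qd": joint speeds; "joint_torque": joint torques, N m; "tcp_pos": TCP position; "eef_rot": TCP orientation; "contact_force": force on the tool from outside, world axes, zero at the start; "moment": the same for the moment, N m; "gripper_width": finger opening in m.
Only numpy, scipy, OpenCV 4.12 (cv2) and the standard library are available. Lean on these libraries where they do the work, as an engineer would, in place of code of your own. Each camera call takes 0.05 s, during which the arm holds its last target.

TASK

First lift the small black tray of cutters off the aligning plate and stand it upright on the bench. Then take the wooden push block by its handle and, touching the brass blank only with the block, slide the blank into the square corner until its long edge lies flush against the long fence and its short edge against the short fence. Finally stand the push block upright on the bench, off the aligning plate, and let go; leave the glass jar, the oil cup and the tin where they are.

Things in the scene. Friction and masses are not known exactly. Their poses are not given: they have to be found in the camera images.
- square: Aligning plate fixed on the bench: aluminium slab 180 (x) x 200 (y) x 8 mm, two dark steel fences 12 mm wide, 6 mm above the slab. Long fence: along y, full 200 mm, at the -x edge (towards the robot), inner face x = -78 mm. Short fence: along x from -74 to +50 mm at the -y edge (right), inner face y = -88 mm. Other sides open. Origin: centre of underside.
- corner (a point): Inner corner of the two fences, where the blank's corner belongs, at the height of the slab's top (8 mm above the bench). Axes as the aligning plate's: the long fence runs along +y from here, the short fence along +x.
- blank_center (a point): Centre of the brass blank, a loose flat plate 54 (its x) x 80 (its y) x 5 mm, 0.18 kg, lying on the slab (2.5 mm above the slab's top). Home, it is centred 27 mm in x and 40 mm in y from the corner, axes along the aligning plate's; its yaw starts within 35 degrees of that.
- cutter_tray_center (a point): Centre of a small black rubber tray of cutters, 44 (its x) x 60 (its y) x 22 mm high, loose, on the slab near the corner, in the blank's way; 11 mm above its underside, z up. Its firm rims end 14 mm above its underside (8 mm above the fences); cutters reach 22 mm. Grip it outside the rims, across the 44 mm.
- push_block_center (a point): Centre of the wooden push block, the tool, 0.2 kg, standing loose on the bench: a rectangular foot 36 (its x) x 60 (its y) x 16 mm high with a square handle 24 x 24 mm rising from its middle to 95 mm above the underside. This point is 47.5 mm above the underside, inside the handle; z up. Grip the handle from above, push with the sides of the foot.
- jar_clear: Bystander: clear glass jar with sticks in it, 68 mm across, 111 mm high, standing on the bench beyond the open far side of the aligning plate. Origin: centre of its underside.
- oil_cup: Bystander: small glass oil cup in a blue lid, 50 mm across, 54 mm high, on the bench. Origin: centre of its underside.
- tin_putty: Bystander: flat black tin of setting pitch, 61 mm across, 26 mm high, on the bench. Origin: centre of its underside.
- tape_holder: Fixed black tape dispenser on the bench, 47 x 117 x 55 mm high, about 0.60 m or more ahead of the robot, always in the same place. Origin: centre of its underside. The bare bench (z = 0) nearer than it, from x = 0.36 m, is free to stand things on for y up to 0.13 m; from x = 0.50 m it is free for y up to 0.30 m.

How it is judged (in metres and radians):
On the way, in this order (a step that is already met when the one before it is completed fails the run):
1. the tray of cutters stands upright on the bench, let go, off the aligning plate (height (world z) of cutter_tray_center between 0.008 and 0.014 m and angle between cutter_tray_center's own z axis and vertical below 0.1 rad and contact force between the fingers and cutter_tray below 0.1 N), for 0.2 s.
2. the held push block pushes the blank (contact force between push_block and blank above 0.2 N and contact force between the fingers and push_block above 1 N).
3. the blank lies in the corner against both fences (x of blank_center in the frame of corner below 0.0295 m and y of blank_center in the frame of corner below 0.0425 m and angle between the x axis of blank_center and the x axis of corner, either way round below 0.035 rad), for 0.1 s.
At the end, for the whole second after the job is handed in: The blank lies flat in the corner, its centre within 2.5 mm of home from either fence and turned by less than 2 degrees; the tray of cutters and the push block stand upright on the bench, off the slab; all at rest (all of step 3 and x of blank_center in the frame of corner above 0.025 m and y of blank_center in the frame of corner above 0.038 m and z of blank_center in the frame of corner below 0.005 m and height (world z) of cutter_tray_center between 0.008 and 0.014 m and angle between each of cutter_tray_center, push_block_center's own z axis and vertical below 0.1 rad and height (world z) of push_block_center between 0.043 and 0.052 m and linear speed of each of blank, push_block, cutter_tray below 0.01 m/s); the robot touches nothing.
It fails at once if the gripper touches the blank (contact force between the fingers and blank above 1 N).
It fails at once if the glass jar is shifted by more than 20 mm or tipped (distance of jar_clear from where it was at the start of the episode above 0.02 m or angle between jar_clear's own z axis and vertical above 0.3 rad).
It fails at once if the oil cup is shifted by more than 20 mm or tipped (distance of oil_cup from where it was at the start of the episode above 0.02 m or angle between oil_cup's own z axis and vertical above 0.3 rad).
It fails at once if the tin is shifted by more than 20 mm or tipped (distance of tin_putty from where it was at the start of the episode above 0.02 m or angle between tin_putty's own z axis and vertical above 0.3 rad).
It also fails if it takes over 67 s, if anything falls off the work surface, if the arm or the gripper's body presses on something with over 40 N, if the wrist force passes 120 N, or if a joint passes its speed limit or range.

## Working session

There is one attempt and no reset: what is moved stays moved. The work goes in short steps, Python scripts to look and compute and a tool call to move; the robot and the scene stay as the last step left them, time stands still between calls to the robot, and variables do not carry over. Pictures are saved under pics/ and viewed, and the job is handed in when it is done.

Besides the shell and the picture viewer there is one more tool, called after "Request:" as name(argument=value, ...) on one line, values as JSON. servo_tool: Moves the arm, as the interface text tells. Its arguments: {"type":"object","properties":{"steps":{"type":"array","items":{"type":"array","items":{"type":"number"}}},"squeeze":{"type":"number"}},"required":["steps"]}

```bash
mkdir -p pics
python3 - <<'E'
from plant import r
import cv2,numpy as np
print(r.get_state(), r.pinch_z)
for n in("scene","top"):
    im=r.capture(n); cv2.imwrite(f"pics/{n}0.png",im[:,:,::-1]); c=r.calibration(n); print(n,c)
E
```

```text
{'time_s': 0.0, 'joints': array([-6.02123484e+01,  2.05922631e+01,  6.32940317e-01, -2.01488707e-02,
       -7.01361478e+01, -1.65058688e+01]), 'qd': array([-0.13713558, -0.04629384, -0.05484603,  0.18792915,  0.0895747 ,
        0.00099796]), 'joint_torque': array([-1.07249463e-03, -5.82711911e+01,  2.93049181e+01,  6.99705362e+00,
        6.82194936e-03, -1.50198166e-04]), 'tcp_pos': array([ 0.15491916, -0.65646863,  0.22560693]), 'eef_rot': array([ 1.79903082e+02, -8.96659295e-03, -1.66725072e+02]), 'contact_force': array([-0.12033037,  0.8201923 , -0.14410303]), 'moment': array([0.03170709, 0.01823374, 0.00953383]), 'gripper_width': 0.08765514103969141} 0.0188
scene {'K': array([[498.21382   ,   0.        , 254.67752272],
       [  0.        , 498.21382   , 194.49058214],
       [  0.        ,   0.        ,   1.        ]]), 'dist_coeffs': array([-0.09747473,  0.        ,  0.        ,  0.        ,  0.        ]), 'rvec': array([ 1.23307234, -2.10072207,  1.0531107 ]), 'tvec': array([0.21847085, 0.32859171, 0.98282698])}
top {'K': array([[367.05017152,   0.        , 249.88549309],
       [  0.        , 367.05017152, 191.4270602 ],
       [  0.        ,   0.        ,   1.        ]]), 'dist_coeffs': array([-0.11650352,  0.        ,  0.        ,  0.        ,  0.        ]), 'rvec': array([ 2.1649314 , -2.22148534,  0.14972045]), 'tvec': array([-0.04756836,  0.52479429,  0.85237973])}
```

View pics/scene0.png

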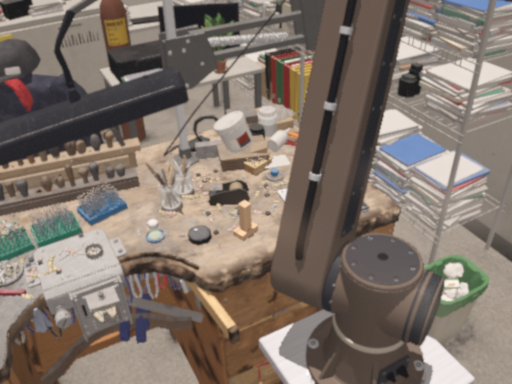

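View pics/top0.png

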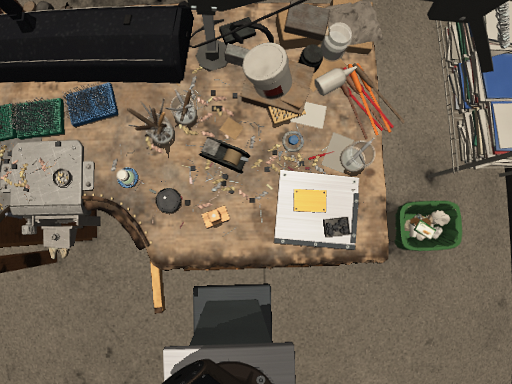

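```bash
cat > h.py <<'E'
import cv2,numpy as np
from plant import r
def w2p(P,n="top"):
    c=r.calibration(n); return cv2.projectPoints(np.float64(P).reshape(-1,1,3),c["rvec"],c["tvec"],c["K"],c["dist_coeffs"])[0].reshape(-1,2)
def p2w(uv,z,n="top"):
    c=r.calibration(n); R=cv2.Rodrigues(c["rvec"])[0]; t=c["tvec"]
    q=cv2.undistortPoints(np.float64(uv).reshape(-1,1,2),c["K"],c["dist_coeffs"]).reshape(-1,2)
    d=np.c_[q,np.ones(len(q))]@R; C=-R.T@t
    s=(np.broadcast_to(z,len(q))-C[2])/d[:,2]; return C+d*s[:,None]
def crop(name,box,f,n="top",im=None):
    im=r.capture(n) if im is None else im
    u0,v0,u1,v1=box; cv2.imwrite(f"pics/{name}.png",cv2.resize(im[v0:v1,u0:u1,::-1],None,fx=f,fy=f,interpolation=cv2.INTER_CUBIC)); return im
E
python3 - <<'E'
from h import *
im=cv2.imread("pics/top0.png")[:,:,::-1]; np.save("top0.npy",im)
crop("a1",(265,125,385,255),6,im=im[:,:,:]) if 0 else crop("a1",(265,160,370,255),6,im=im)
crop("a2",(100,130,260,240),5,im=im)
print(np.round(p2w([[283,173],[357,178],[276,243],[355,248]],[.008,.008,.014,.014]),4))
E
```

```text
[[ 0.5687 -0.1448  0.008 ]
 [ 0.5524 -0.3314  0.008 ]
 [ 0.3984 -0.121   0.014 ]
 [ 0.3792 -0.3153  0.014 ]]
```

View pics/a1.png

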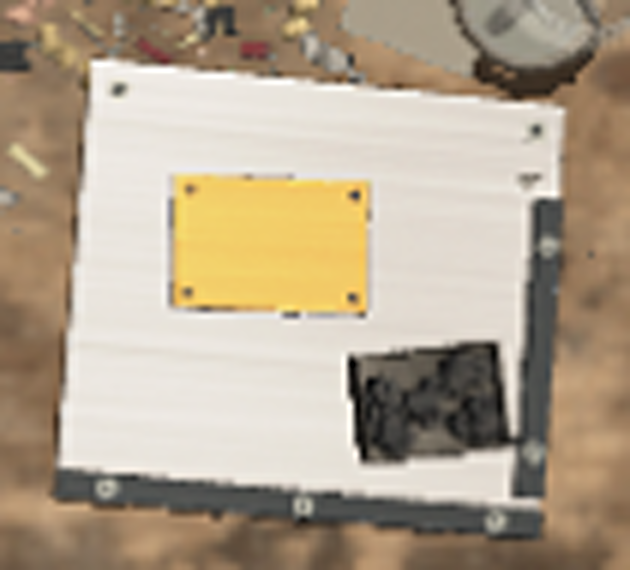

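View pics/a2.png

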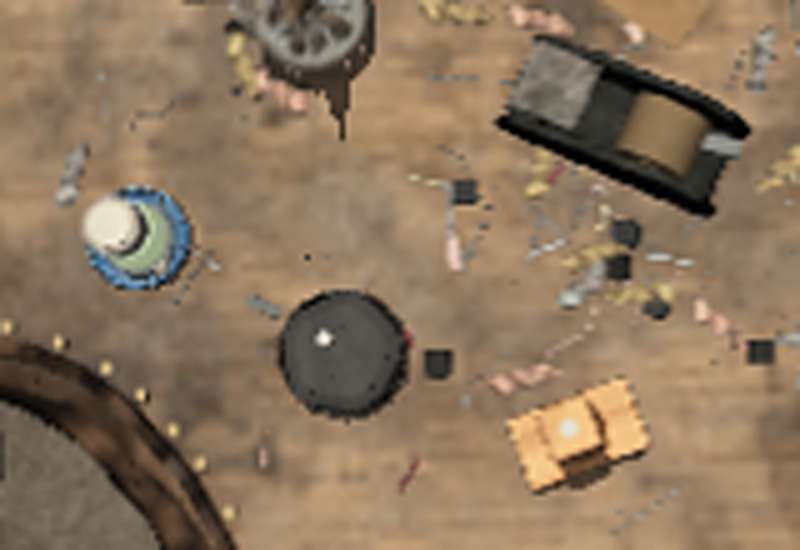

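```bash
cat >> h.py <<'E'
from scipy.optimize import least_squares
def fit(pts3,uv,x0,n="top"):
    pts3=np.float64(pts3);uv=np.float64(uv)
    def T(p): 
        c,s=np.cos(p[2]),np.sin(p[2]); return np.c_[p[0]+c*pts3[:,0]-s*pts3[:,1],p[1]+s*pts3[:,0]+c*pts3[:,1],pts3[:,2]]
    f=lambda p:(w2p(T(p),n)-uv).ravel()
    o=least_squares(f,x0); return o.x,o.fun.reshape(-1,2)
def unc(c,off,f): return (np.float64(c)+.5)/f-.5+np.float64(off)
def rect(a,b,z): return [[a/2,b/2,z],[a/2,-b/2,z],[-a/2,-b/2,z],[-a/2,b/2,z]]  # far-left, far-right, near-right, near-left
E
python3 - <<'E'
from h import *
def show(n,o): print(n,np.round(o[0][:2],4),np.round(np.degrees(o[0][2]),2),np.abs(o[1]).max().round(2))
O=(265,160)
p,e=fit([[.09,.1,.008],[.09,-.1,.008],[-.09,.1,.014],[-.09,-.1,.014],[.05,-.088,.014],[.05,-.1,.014],[-.078,.1,.014]],
 unc([(91,62),(564,107),(53,497),(543,538),(533,200),(563,200),(62,468)],O,6),[.47,-.22,0])
show("sq",(p,e)); print(e.round(2).tolist())
b=fit(rect(.054,.08,.013),unc([(173,177),(370,182),(366,316),(170,308)],O,6),[.5,-.2,0]);show("blank",b)
t=fit(rect(.044,.06,.022),unc([(349,355),(497,342),(512,445),(362,463)],O,6),[.45,-.26,0]);show("tray",t)
B=unc([(510,422),(628,378),(650,432),(535,490)],(100,130),5)
k=fit(rect(.036,.06,.016),B,[.45,0,0]);show("block",k)
print("handle",p2w(unc([(569,428)],(100,130),5),.095))
print("tin",p2w(unc([(345,353)],(100,130),5),.026),"cup",p2w(unc([(140,238)],(100,130),5),.01), "jar",p2w([[357,155]],.111))
print("tape",p2w(unc([(625,122)],(100,130),5),.05))
c,s=np.cos(p[2]),np.sin(p[2]);R=np.array([[c,-s],[s,c]]); C=p[:2]+R@[-.078,-.088]
for n,o in(("blank",b),("tray",t)): print(n,"in corner",R.T@(o[0][:2]-C),np.degrees(o[0][2]-p[2]))
print("corner",C)
E
```

```text
sq [ 0.4765 -0.2258] -6.76 0.62
[[0.01, -0.45], [0.04, -0.12], [0.46, 0.42], [-0.33, 0.34], [0.4, -0.47], [0.07, -0.02], [-0.62, 0.27]]
blank [ 0.4988 -0.2072] -3.55 0.42
tray [ 0.4336 -0.2684] 4.3 0.6
block [0.4678 0.022 ] 21.7 1.67
handle [[0.46669055 0.02314006 0.095     ]]
tin [[0.50702865 0.13294117 0.026     ]] cup [[0.56689346 0.23622869 0.01      ]] jar [[ 0.59136684 -0.29883182  0.111     ]]
tape [[ 0.6107008  -0.00310637  0.05      ]]
blank in corner [0.09789905 0.10908737] 3.213145033521671
tray in corner [0.04033065 0.04063488] 11.05980100152506
corner [ 0.38871776 -0.30400701]
```

```bash
cat >> h.py <<'E'
from scipy.spatial.transform import Rotation as Rot
def tool(target,spin=0):
    "shift (cm) in tool axes after a spin, from the current pose to the target"
    s=r.get_state(); R=Rot.from_euler("xyz",s["eef_rot"],degrees=True)*Rot.from_euler("z",spin,degrees=True)
    d=R.inv().apply(np.array(target)-s["tcp_pos"])*100
    print("t",s["time_s"],"tcp",s["tcp_pos"].round(4),"rot",s["eef_rot"].round(2),"F",s["contact_force"].round(1),"w",round(s["gripper_width"],4),"shift cm",d.round(2)); return d
E
python3 - <<'E'
from h import *
tool([.4336,-.2684,.10],-81)
im=np.load("top0.npy"); crop("a3",(320,120,400,190),8,im=im)
im=cv2.imread("pics/scene0.png")[:,:,::-1]; crop("a4",(120,130,300,260),4,im=im)
E
```

```text
t 0.1 tcp [ 0.155  -0.6565  0.2257] rot [ 1.7992e+02 -1.0000e-02 -1.6672e+02] F [-0.   0.9 -0.4] w 0.0878 shift cm [-36.61 -30.68  12.61]
```

View pics/a3.png

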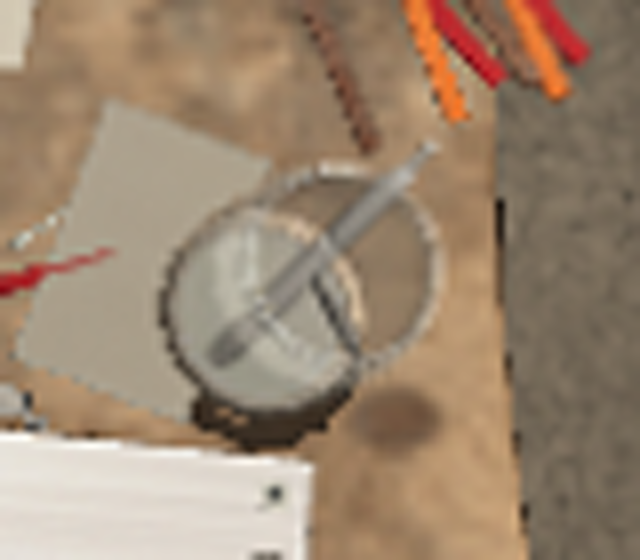

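Request:
servo_tool(steps=[[7, 0, 0, 0, -10], [7, 0, 0, 0, -10], [7, 0, 0, 0, -10], [7, 0, 0, 0, -10], [7, 0, 0, 0, -10], [7, 0, 0, 0, -10], [7, 0, 0, 0, -10], [7, 0, 0, 0, -10]])

```text
time_s: 1.1
tcp_pos: [0.155, -0.6566, 0.226]
eef_rot: [180.0, 0.1, -86.4]
contact_force: [0.7, 0.3, 1.3]
gripper_width: 0.07
```

Run:
```python
from h import *
print(p2w(unc([(262,310)],(320,120),8),0.0),p2w(unc([(348,265)],(320,120),8),.111))
d=tool([.4336,-.2684,.08],0)
```

```text
[[ 0.60405187 -0.32487919  0.        ]] [[ 0.59644954 -0.31321838  0.111     ]]
t 1.1 tcp [ 0.155  -0.6566  0.226 ] rot [ 1.7998e+02  6.0000e-02 -8.6390e+01] F [0.7 0.3 1.3] w 0.07 shift cm [-36.98 -30.26  14.63]
```

Request:
servo_tool(steps=[[7, -4.6, -3.8, 0, 0], [7, -4.6, -3.8, 0, 0], [7, -4.6, -3.8, 0, 0], [7, -4.6, -3.8, 0, 0], [7, -4.6, -3.8, 1, 0], [7, -4.6, -3.8, 3, 0], [7, -4.6, -3.8, 3, 0], [7, -4.6, -3.8, 3, 0]])

```text
time_s: 2.1
tcp_pos: [0.4315, -0.2797, 0.1317]
eef_rot: [-180.0, -0.0, -86.7]
contact_force: [0.7, -0.4, -0.3]
gripper_width: 0.07
```

Run:
```python
from h import *
d=tool([.4336,-.2684,.017],0)
c=crop("b1",(265,140,385,255),6)
crop("b2",(170,140,350,260),4,n="scene")
```

```text
t 2.1 tcp [ 0.4315 -0.2797  0.1317] rot [-1.7997e+02 -1.0000e-02 -8.6710e+01] F [ 0.7 -0.4 -0.3] w 0.07 shift cm [-1.12 -0.27 11.47]
```

View pics/b1.png

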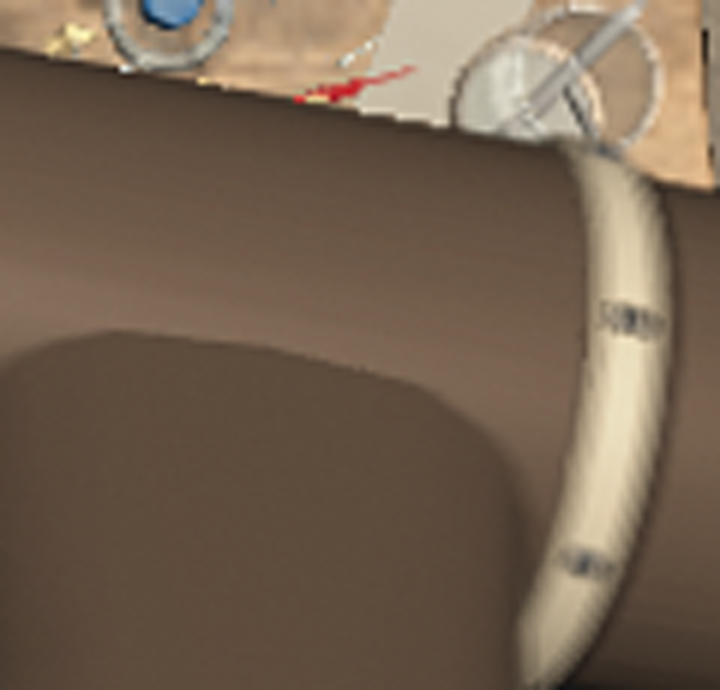

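View pics/b2.png

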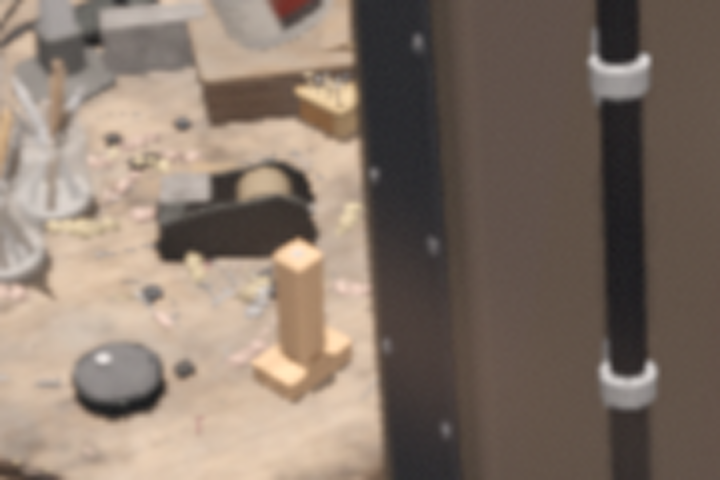

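Request:
servo_tool(steps=[[7, 0, 0, 2, -1], [7, 0, 0, 2, 0], [7, 0, 0, 0, 0]])

```text
time_s: 2.58
tcp_pos: [0.4294, -0.2812, 0.0911]
eef_rot: [179.8, 0.1, -85.7]
contact_force: [-0.0, 0.6, 0.2]
gripper_width: 0.0697
```

Run:
```python
from h import *
d=tool([.4336,-.2684,.017],0)
```

```text
t 2.575 tcp [ 0.4294 -0.2812  0.0911] rot [ 1.7982e+02  6.0000e-02 -8.5740e+01] F [-0.   0.6  0.2] w 0.0697 shift cm [-1.24 -0.54  7.41]
```

Request:
servo_tool(steps=[[7, -0.6, -0.3, 2, 0], [7, -0.6, -0.25, 2, 0], [7, 0, 0, 2, 0], [7, 0, 0, 0, 0], [7, 0, 0, 0, 0]])

```text
time_s: 3.2
tcp_pos: [0.4359, -0.2694, 0.0334]
eef_rot: [-179.9, -0.0, -85.7]
contact_force: [-0.2, -0.1, 0.0]
gripper_width: 0.0699
```

Run:
```python
from h import *
d=tool([.4336,-.2684,.0165],0)
```

```text
t 3.2 tcp [ 0.4359 -0.2694  0.0334] rot [-1.7994e+02 -3.0000e-02 -8.5720e+01] F [-0.2 -0.1  0. ] w 0.0699 shift cm [-0.12  0.23  1.69]
```

Request:
servo_tool(steps=[[7, -0.1, 0.15, 1, 0], [7, 0, 0, 0.4, 0], [7, 0, 0, 0.25, 0], [7, 0, 0, 0, 0]])

```text
time_s: 3.7
tcp_pos: [0.4336, -0.2681, 0.0157]
eef_rot: [180.0, 0.0, -85.7]
contact_force: [0.0, -0.2, 0.3]
gripper_width: 0.0701
```

Request:
servo_tool(steps=[[4, 0, 0, 0, 0], [3, 0, 0, 0, 0], [3, 0, 0, 0, 0], [3, 0, 0, 0, 0], [3, 0, 0, 0, 0], [3, 0, 0, 0, 0]], squeeze=20)

```text
time_s: 4.45
tcp_pos: [0.4338, -0.2681, 0.0159]
eef_rot: [-180.0, -0.0, -85.7]
contact_force: [-0.6, 0.4, 1.0]
gripper_width: 0.0446
```

Request:
servo_tool(steps=[[3, 0, 0, -0.5, 0], [3, 0, 0, -1, 0], [3, 0, 0, -2, 0], [3, 0, 0, -2, 0], [3, 0, 0, 0, 0]])

```text
time_s: 5.08
tcp_pos: [0.435, -0.2684, 0.0728]
eef_rot: [-179.8, -0.1, -85.7]
contact_force: [0.3, 0.3, -2.4]
gripper_width: 0.0443
```

Run:
```python
from h import *
d=tool([.44,-.06,.06],0)
```

```text
t 5.075 tcp [ 0.435  -0.2684  0.0728] rot [-1.7979e+02 -7.0000e-02 -8.5710e+01] F [ 0.3  0.3 -2.4] w 0.0443 shift cm [-20.75  -2.06   1.26]
```

Lifted (Fz −2.4 N). Carry it left.

Request:
servo_tool(steps=[[3, -2, -0.2, 0, 0], [3, -4, -0.4, 0, 0], [3, -4, -0.4, 0, 0], [3, -4, -0.4, 0, 0], [3, -4, -0.4, 0, 0], [3, -2, -0.2, 0, 0], [3, -0.7, 0, 0, 0], [3, 0, 0, 0, 0]])

```text
time_s: 6.08
tcp_pos: [0.4379, -0.0601, 0.0706]
eef_rot: [180.0, -0.0, -85.7]
contact_force: [0.6, -0.2, -1.1]
gripper_width: 0.0446
```

Run:
```python
from h import *
d=tool([.44,-.06,.02],0)
crop("c1",(170,150,370,260),4)
crop("c2",(120,130,320,280),4,n="scene")
```

```text
t 6.075 tcp [ 0.4379 -0.0601  0.0706] rot [179.97  -0.   -85.68] F [ 0.6 -0.2 -1.1] w 0.0446 shift cm [ 0.   -0.21  5.06]
```

View pics/c1.png

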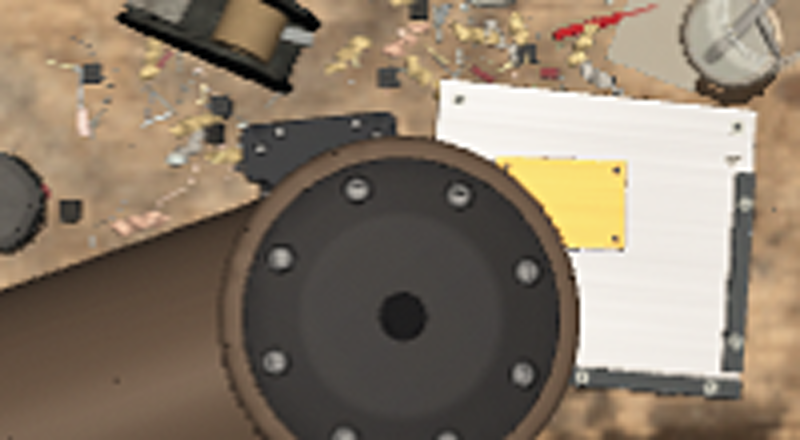

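View pics/c2.png

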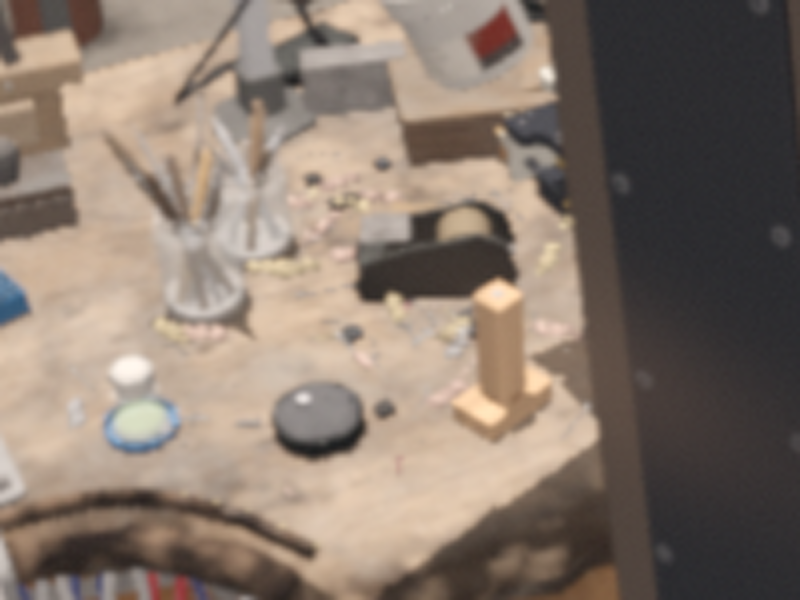

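Request:
servo_tool(steps=[[3, 0, 0, 2, 0], [3, 0, 0, 2, 0], [3, 0, 0, 1.2, 0], [3, 0, 0, 0.5, 0], [3, 0, 0, 0.3, 0], [3, 0, 0, 0.2, 0], [3, 0, 0, 0, 0]])

```text
time_s: 7.05
tcp_pos: [0.4384, -0.0601, 0.0091]
eef_rot: [-180.0, 0.0, -85.7]
contact_force: [0.1, -1.2, -1.1]
gripper_width: 0.0447
```

Request:
servo_tool(steps=[[3, 0, 0, 0.1, 0], [3, 0, 0, 0, 0]])

```text
time_s: 7.3
tcp_pos: [0.4383, -0.0602, 0.008]
eef_rot: [-180.0, 0.0, -85.7]
contact_force: [-0.4, -0.1, -0.9]
gripper_width: 0.0443
```

Request:
servo_tool(steps=[[3, 0, 0, 0.05, 0], [3, 0, 0, 0, 0], [5, 0, 0, 0, 0], [6, 0, 0, 0, 0], [7, 0, 0, 0, 0], [7, 0, 0, 0, 0], [7, 0, 0, -1, 0], [7, 0, 0, -3, 0]])

```text
time_s: 8.3
tcp_pos: [0.4371, -0.0605, 0.0472]
eef_rot: [179.8, -0.0, -85.7]
contact_force: [-0.4, -0.8, -0.0]
gripper_width: 0.0701
```

Request:
servo_tool(steps=[[7, 0, 0, -4, 0], [7, 0, 0, -4, 0], [7, 0, 0, -3, -7], [7, 0, 0, -1, -10], [7, -2, 0, 0, 0]])

```text
time_s: 8.93
tcp_pos: [0.4316, -0.0417, 0.1691]
eef_rot: [-179.8, -0.0, -68.6]
contact_force: [-0.4, 0.9, 1.0]
gripper_width: 0.0699
```

Run:
```python
from h import *
d=tool([.467,.0225,.14],0)
crop("d1",(170,150,370,260),4)
crop("d2",(120,130,320,280),4,n="scene")
```

```text
t 8.925 tcp [ 0.4316 -0.0417  0.1691] rot [-1.7984e+02 -2.0000e-02 -6.8630e+01] F [-0.4  0.9  1. ] w 0.0699 shift cm [-4.69 -5.63  2.92]
```

View pics/d1.png

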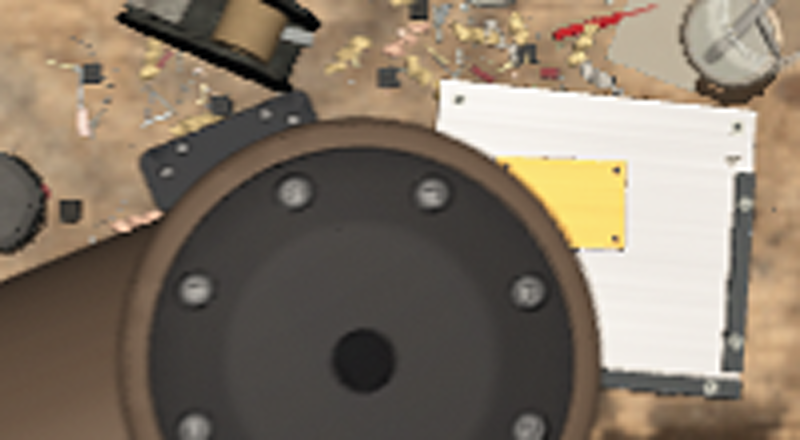

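View pics/d2.png

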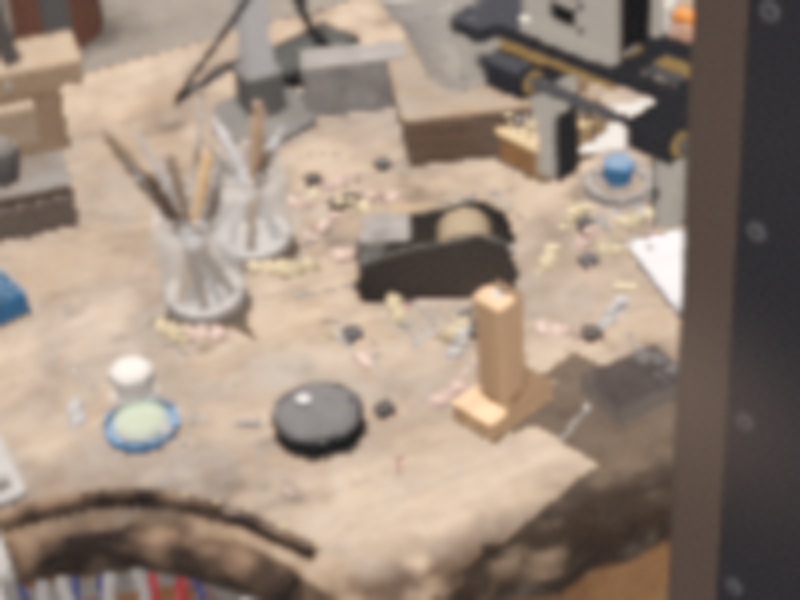

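Run:
```python
from h import *
print(p2w(unc([(498,294)],(120,130),4),.095,"scene"), p2w(unc([(452,408),(495,440),(552,392)],(120,130),4),.008,"scene"))
```

```text
[[0.46718124 0.02282026 0.095     ]] [[ 0.47672021  0.05529085  0.008     ]
 [ 0.43453644  0.0455504   0.008     ]
 [ 0.45827406 -0.00905576  0.008     ]]
```

Request:
servo_tool(steps=[[6, -1.2, -1.4, 0, 0], [6, -1.2, -1.4, 0, 0], [6, -1.2, -1.4, 0, 0], [6, -1.1, -1.4, 0, 0], [6, 0, 0, 1, 0], [6, 0, 0, 1, 0], [6, 0, 0, 0, 0]])

```text
time_s: 9.9
tcp_pos: [0.465, 0.0219, 0.1461]
eef_rot: [179.9, -0.0, -68.7]
contact_force: [-0.2, 0.7, 0.8]
gripper_width: 0.0598
```

Run:
```python
from h import *
d=tool([.467,.0225,.045],0)
crop("e2",(120,130,320,280),4,n="scene")
```

```text
t 9.9 tcp [0.465  0.0219 0.1461] rot [179.85  -0.   -68.75] F [-0.2  0.7  0.8] w 0.0598 shift cm [ 0.02 -0.23 10.11]
```

View pics/e2.png

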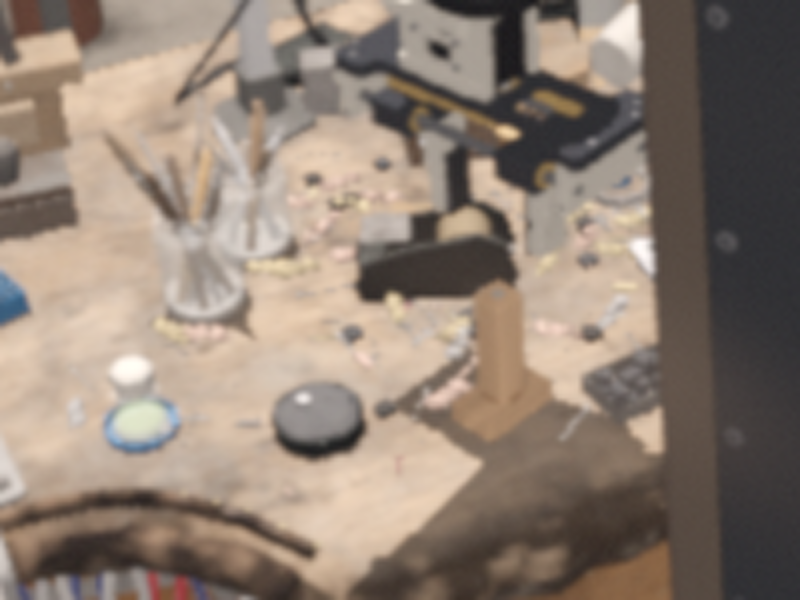

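Request:
servo_tool(steps=[[6, 0, -0.15, 2.5, 0], [6, 0, 0, 2.5, 0], [6, 0, 0, 2.5, 0], [6, 0, 0, 1.6, 0], [6, 0, 0, 1, 0], [6, 0, 0, 0, 0], [4, 0, 0, 0, 0], [2, 0, 0, 0, 0]], squeeze=40)

```text
time_s: 10.95
tcp_pos: [0.4679, 0.0233, 0.047]
eef_rot: [-179.9, 0.0, -68.7]
contact_force: [0.2, -0.2, 0.5]
gripper_width: 0.0452
```

Request:
servo_tool(steps=[[1.5, 0, 0, 0, 0], [1.5, 0, 0, 0, 0], [1.5, 0, 0, 0, 0]])

```text
time_s: 11.32
tcp_pos: [0.4676, 0.0231, 0.0465]
eef_rot: [-180.0, -0.0, -68.7]
contact_force: [-0.9, 0.5, 2.1]
gripper_width: 0.0242
```

Request:
servo_tool(steps=[[1.5, 0, 0, -0.5, 0], [1.5, 0, 0, -2, 0], [1.5, 0, 0, -2, 0], [1.5, 0, 0, -1.5, 0], [1.5, 0, 0, 0, 0]])

```text
time_s: 11.95
tcp_pos: [0.468, 0.0234, 0.1073]
eef_rot: [-179.9, 0.0, -68.7]
contact_force: [-0.7, 0.2, -1.8]
gripper_width: 0.024
```

Run:
```python
from h import *
d=tool([.45,-.05,.1],28)
crop("f2",(120,130,320,280),4,n="scene")
```

```text
t 11.95 tcp [0.468  0.0234 0.1073] rot [-1.7987e+02  1.0000e-02 -6.8720e+01] F [-0.7  0.2 -1.8] w 0.024 shift cm [7.5  0.93 0.72]
```

View pics/f2.png

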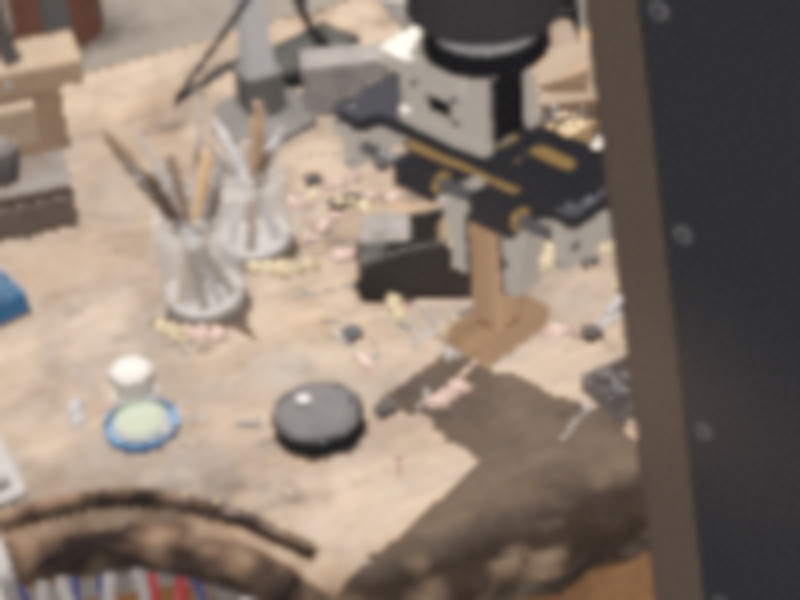

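Request:
servo_tool(steps=[[1.5, 0, 0, -1, 9], [1.5, 0, 0, 0, 10], [1.5, 0, 0, 0, 9], [1.5, 3, 0, 0, 0], [1.5, 4, 0, 0, 0], [1.5, 4, 0, 0, 0], [1.5, 4, 0, 0, 0], [1.5, 4, 0, 0, 0]])

```text
time_s: 13.0
tcp_pos: [0.4443, -0.1668, 0.1154]
eef_rot: [179.9, -0.0, -96.7]
contact_force: [0.1, 0.2, -2.4]
gripper_width: 0.0244
```

Run:
```python
from h import *
d=tool([.559,-.2094,.0565],0)
```

```text
t 13.0 tcp [ 0.4443 -0.1668  0.1154] rot [179.91  -0.   -96.72] F [ 0.1  0.2 -2.4] w 0.0244 shift cm [  2.89 -11.9    5.87]
```

Request:
servo_tool(steps=[[1.5, 1, -3, 0, 0], [1.5, 0.9, -3, 0, 0], [1.5, 1, -3, 0, 0], [1.5, 0, -2.9, 0, 0], [1.5, 0, 0, 0, 0]])

```text
time_s: 13.62
tcp_pos: [0.5609, -0.2086, 0.1144]
eef_rot: [179.9, -0.0, -96.7]
contact_force: [-0.4, 0.8, -1.7]
gripper_width: 0.0239
```

Run:
```python
from h import *
d=tool([.559,-.2094,.0565],0)
crop("g1",(250,130,390,260),5)
```

```text
t 13.625 tcp [ 0.5609 -0.2086  0.1144] rot [ 1.7988e+02 -1.0000e-02 -9.6740e+01] F [-0.4  0.8 -1.7] w 0.0239 shift cm [0.1  0.17 5.79]
```

View pics/g1.png

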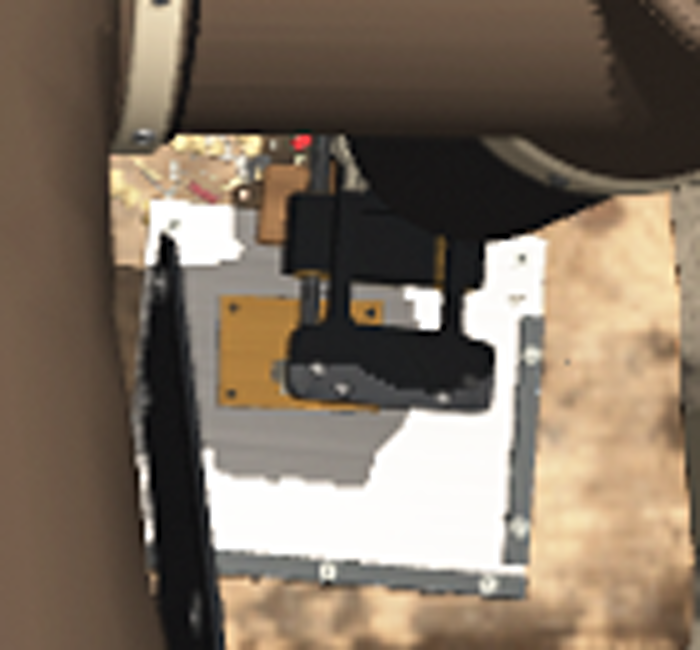

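Request:
servo_tool(steps=[[1.5, 0, 0, 2, 0], [1.5, 0, 0, 2, 0], [1.5, 0, 0, 1, 0], [1.5, 0, 0, 0.5, 0], [1.5, 0, 0, 0.3, 0], [1.5, 0, 0, 0, 0]])

```text
time_s: 14.42
tcp_pos: [0.5602, -0.2083, 0.0586]
eef_rot: [-180.0, -0.0, -96.7]
contact_force: [0.2, -0.0, -1.8]
gripper_width: 0.0237
```

```bash
cat >> h.py <<'E'
SQ=np.array([.4765,-.2258,np.radians(-6.76)])
def incorner(p):
    c,s=np.cos(SQ[2]),np.sin(SQ[2]);R=np.array([[c,-s],[s,c]]); C=SQ[:2]+R@[-.078,-.088]; return R.T@(np.array(p)[:2]-C)
E
python3 - <<'E'
from h import *
d=tool([.559,-.2094,.0565],0); print(incorner(r.get_state()["tcp_pos"]))
crop("g3",(250,130,390,260),5)
E
```

```text
t 14.425 tcp [ 0.5602 -0.2083  0.0586] rot [-179.98   -0.    -96.72] F [ 0.2 -0.  -1.8] w 0.0237 shift cm [0.12 0.1  0.21]
[0.15902201 0.11518201]
```

View pics/g3.png

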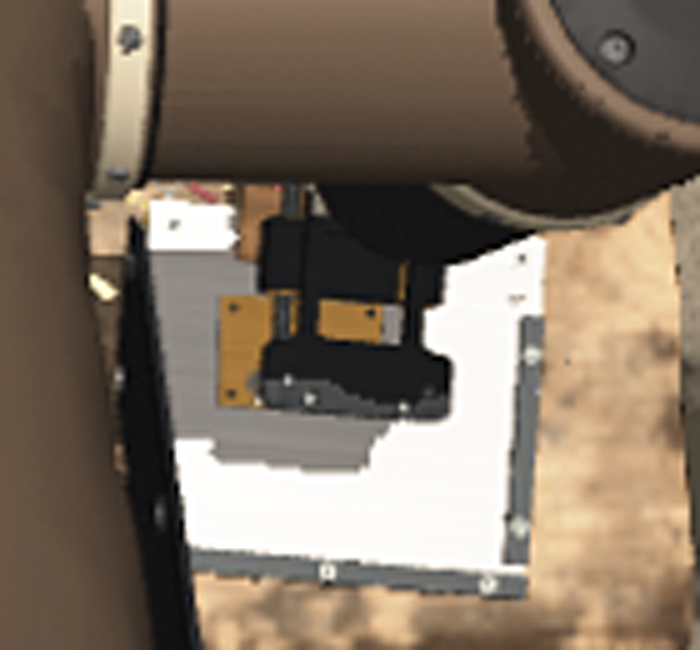

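Request:
servo_tool(steps=[[1.5, 0, 0, 0.2, 0], [1.5, 0, 0.5, 0, 0], [1.5, 0, 0.7, 0, 0], [1.5, 0, 0.7, 0, 0], [1.5, 0, 0.7, 0, 0], [1.5, 0, 0.7, 0, 0], [1.5, 0, 0.7, 0, 0], [1.5, 0, 0.7, 0, 0]])

```text
time_s: 15.48
tcp_pos: [0.5131, -0.2028, 0.0565]
eef_rot: [-180.0, -0.0, -96.7]
contact_force: [1.0, -1.4, -1.2]
gripper_width: 0.024
```

Run:
```python
from h import *
d=tool([.559,-.2094,.0565],0); print(incorner(r.get_state()["tcp_pos"]))
crop("g4",(250,130,390,260),5)
```

```text
t 15.475 tcp [ 0.5131 -0.2028  0.0565] rot [-179.97   -0.    -96.71] F [ 1.  -1.4 -1.2] w 0.024 shift cm [ 0.12 -4.64  0.  ]
[0.11164249 0.11514388]
```

View pics/g4.png

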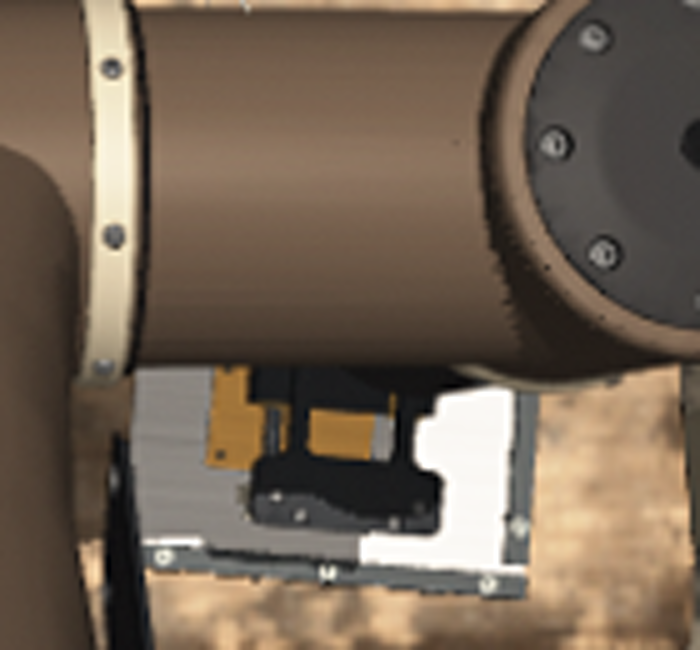

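Request:
servo_tool(steps=[[1.5, 0, 0.7, 0, 0], [1.5, 0, 0.7, 0, 0], [1.5, 0, 0.7, 0, 0], [1.5, 0, 0.6, 0, 0], [1.5, 0, 0.5, 0, 0], [1.5, 0, 0.3, 0, 0], [1.5, 0, 0.1, 0, 0], [1.5, 0, 0, 0, 0]])

```text
time_s: 16.52
tcp_pos: [0.4774, -0.1986, 0.0562]
eef_rot: [180.0, -0.0, -96.7]
contact_force: [0.3, 0.1, -2.4]
gripper_width: 0.0243
```

Run:
```python
from h import *
d=tool([.559,-.2094,.0565],0); print(incorner(r.get_state()["tcp_pos"]))
```

```text
t 16.525 tcp [ 0.4774 -0.1986  0.0562] rot [179.97  -0.   -96.72] F [ 0.3  0.1 -2.4] w 0.0243 shift cm [ 0.12 -8.23 -0.03]
[0.07565271 0.11510189]
```

Request:
servo_tool(steps=[[1.5, 0, 0.2, 0, 0], [1.5, 0, 0.1, 0, 0], [1.5, 0, 0, 0, 0]])

```text
time_s: 16.9
tcp_pos: [0.4754, -0.1982, 0.0566]
eef_rot: [-179.9, 0.0, -96.7]
contact_force: [3.1, -0.2, -2.1]
gripper_width: 0.0237
```

Request:
servo_tool(steps=[[1.5, 0, 0.1, 0, 0], [1.5, 0, 0.05, 0, 0], [1.5, 0, 0, 0, 0]])

```text
time_s: 17.27
tcp_pos: [0.475, -0.1981, 0.057]
eef_rot: [-179.8, 0.0, -96.7]
contact_force: [6.9, 0.3, -2.5]
gripper_width: 0.0242
```

Request:
servo_tool(steps=[[1.5, 0, -0.5, 0, 0], [1.5, 0, -1, 0, 0], [1.5, 0, 0, -2, 0], [1.5, 0, 0, -3, 0], [1.5, -4, 0, 0, 0], [1.5, -4, 0, 0, 0], [1.5, 0, 0, 0, 0]])

```text
time_s: 18.15
tcp_pos: [0.4976, -0.1187, 0.1063]
eef_rot: [180.0, -0.0, -96.6]
contact_force: [-0.7, 0.1, -2.0]
gripper_width: 0.0241
```

Run:
```python
from h import *
d=tool([.559,-.2094,.0565],0); print(incorner(r.get_state()["tcp_pos"]))
crop("g5",(250,130,390,260),5)
crop("g6",(150,130,350,280),4,n="scene")
```

```text
t 18.15 tcp [ 0.4976 -0.1187  0.1063] rot [179.95  -0.   -96.58] F [-0.7  0.1 -2. ] w 0.0241 shift cm [ 8.31 -7.14  4.97]
[0.08634607 0.19686459]
```

View pics/g5.png

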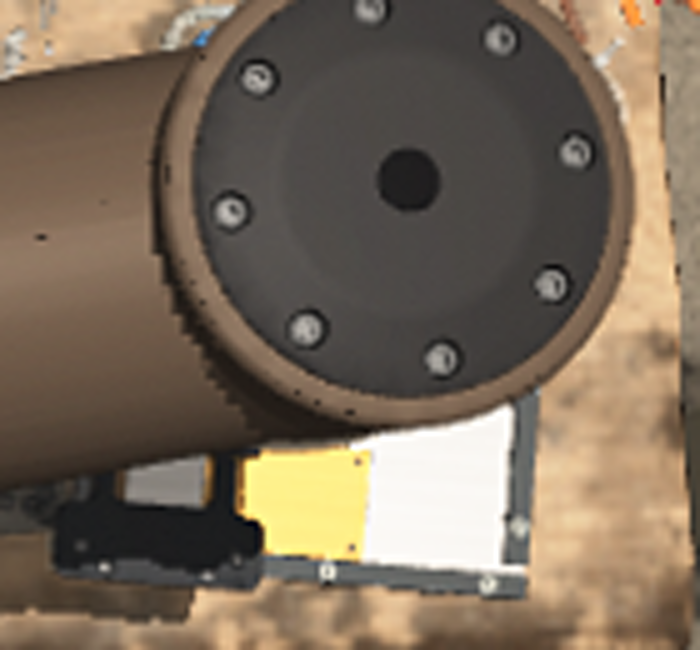

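View pics/g6.png

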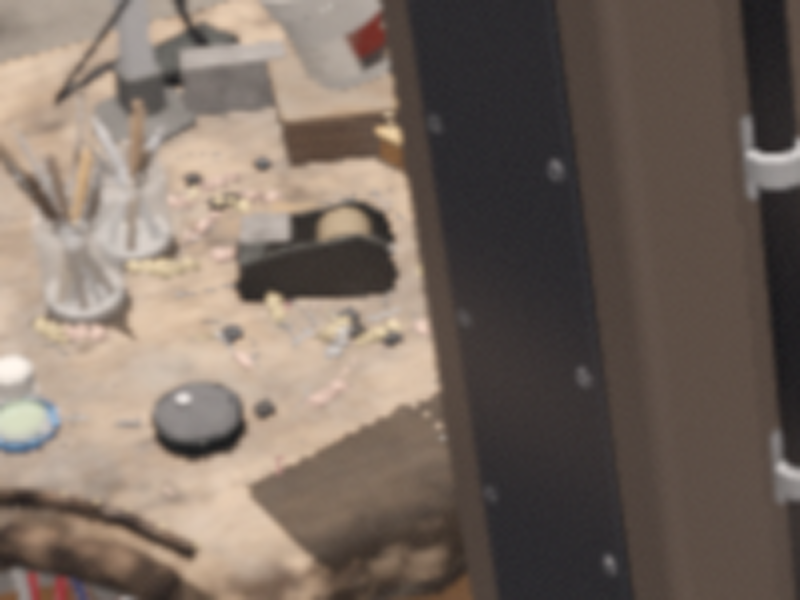

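Run:
```python
from h import *
for p in p2w(unc([(369,452),(359,560)],(250,130),5),.013): print(incorner(p))
print(incorner([.4383,-.0602]))
```

```text
[0.05349942 0.07140607]
[0.00073574 0.07234052]
[0.02057267 0.24795219]
```

Request:
servo_tool(steps=[[1.5, 0, 0, -1, 10], [1.5, 0, 0, 0, 10], [1.5, 0, 0, 0, 10], [1.5, 0, 0, 0, 10], [1.5, 0, 0, 0, 10], [1.5, 0, 0, 0, 10], [1.5, 0, 0, 0, 10], [1.5, 0, 0, 0, 10]])

```text
time_s: 19.25
tcp_pos: [0.4969, -0.1214, 0.116]
eef_rot: [-180.0, -0.1, -177.1]
contact_force: [-1.0, 0.8, -0.8]
gripper_width: 0.024
```

Request:
servo_tool(steps=[[1.5, 0, 0, 0, 10], [1.5, 0, 0, 0, 0]])

```text
time_s: 19.5
tcp_pos: [0.497, -0.1213, 0.116]
eef_rot: [-180.0, -0.1, 173.3]
contact_force: [-0.6, 0.3, -2.0]
gripper_width: 0.024
```

```bash
cat >> h.py <<'E'
def fromcorner(x,y,z):
    c,s=np.cos(SQ[2]),np.sin(SQ[2]);R=np.array([[c,-s],[s,c]]); C=SQ[:2]+R@[-.078,-.088]; return np.r_[C+R@[x,y],z]
E
python3 - <<'E'
from h import *
d=tool(fromcorner(.037,.178,.0565),0); print(incorner(r.get_state()["tcp_pos"]))
E
```

```text
t 19.5 tcp [ 0.497  -0.1213  0.116 ] rot [-1.7998e+02 -6.0000e-02  1.7328e+02] F [-0.6  0.3 -2. ] w 0.024 shift cm [ 4.9  -1.62  5.96]
[0.08607031 0.19423125]
```

Request:
servo_tool(steps=[[1.5, 2.5, -0.8, 0, 0], [1.5, 2.4, -0.8, 0, 0], [1.5, 0, 0, 2, 0], [1.5, 0, 0, 2, 0], [1.5, 0, 0, 1, 0], [1.5, 0, 0, 0.5, 0], [1.5, 0, 0, 0.3, 0], [1.5, 0, 0, 0, 0]])

```text
time_s: 20.5
tcp_pos: [0.447, -0.1306, 0.0585]
eef_rot: [180.0, 0.0, 173.3]
contact_force: [-0.4, 0.0, -1.6]
gripper_width: 0.0239
```

Run:
```python
from h import *
d=tool(fromcorner(.037,.178,.0565),0); print(incorner(r.get_state()["tcp_pos"]))
crop("i1",(250,130,390,260),5)
```

```text
t 20.5 tcp [ 0.447  -0.1306  0.0585] rot [1.8000e+02 1.0000e-02 1.7331e+02] F [-0.4  0.  -1.6] w 0.0239 shift cm [ 0.05 -0.11  0.2 ]
[0.03750743 0.17910195]
```

View pics/i1.png

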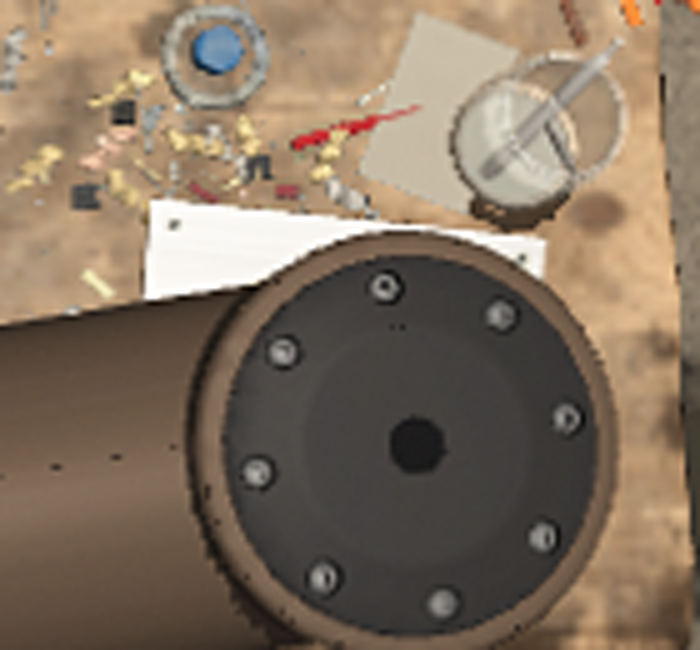

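Request:
servo_tool(steps=[[1.5, 0, 0, 0.2, 0], [1.5, 0, -0.5, 0, 0], [1.5, 0, -0.6, 0, 0], [1.5, 0, -0.7, 0, 0], [1.5, 0, -0.7, 0, 0], [1.5, 0, -0.7, 0, 0], [1.5, 0, -0.7, 0, 0], [1.5, 0, -0.7, 0, 0]])

```text
time_s: 21.55
tcp_pos: [0.4414, -0.1767, 0.0563]
eef_rot: [180.0, 0.0, 173.3]
contact_force: [-0.0, 1.3, -0.8]
gripper_width: 0.0234
```

Request:
servo_tool(steps=[[1.5, 0, -0.7, 0, 0], [1.5, 0, -0.7, 0, 0], [1.5, 0, -0.7, 0, 0], [1.5, 0, -0.6, 0, 0], [1.5, 0, -0.3, 0, 0], [1.5, 0, 0, 0, 0]])

```text
time_s: 22.3
tcp_pos: [0.4376, -0.2063, 0.0562]
eef_rot: [-180.0, -0.0, 173.3]
contact_force: [0.5, -0.6, -1.7]
gripper_width: 0.024
```

Run:
```python
from h import *
d=tool(fromcorner(.037,.098,.0565),0); print(incorner(r.get_state()["tcp_pos"]))
```

```text
t 22.3 tcp [ 0.4376 -0.2063  0.0562] rot [-1.7999e+02 -4.0000e-02  1.7326e+02] F [ 0.5 -0.6 -1.7] w 0.024 shift cm [ 0.01 -0.48 -0.03]
[0.0370578  0.10280359]
```

Request:
servo_tool(steps=[[1.5, 0, -0.2, 0, 0], [1.5, 0, -0.1, 0, 0], [1.5, 0, -0.1, 0, 0], [1.5, 0, 0, 0, 0]])

```text
time_s: 22.8
tcp_pos: [0.4374, -0.2101, 0.0563]
eef_rot: [-180.0, -0.0, 173.3]
contact_force: [0.3, 0.9, -1.0]
gripper_width: 0.0239
```

Request:
servo_tool(steps=[[1.5, 0, -0.1, 0, 0], [1.5, 0, -0.05, 0, 0], [1.5, 0, 0, 0, 0]])

```text
time_s: 23.18
tcp_pos: [0.4374, -0.2111, 0.0564]
eef_rot: [180.0, 0.0, 173.3]
contact_force: [0.7, 4.8, -0.2]
gripper_width: 0.0242
```

Request:
servo_tool(steps=[[1.5, 0, -0.05, 0, 0], [1.5, 0, 0, 0, 0]])

```text
time_s: 23.42
tcp_pos: [0.4373, -0.2112, 0.0564]
eef_rot: [179.9, 0.0, 173.3]
contact_force: [-1.2, 7.6, 1.4]
gripper_width: 0.0237
```

Request:
servo_tool(steps=[[1.5, 0, 0.5, 0, 0], [1.5, 0, 1, 0, 0], [1.5, 0, 0, -2, 0], [1.5, 0, 0, -3, 0], [1.5, 0, 4, -1, 0], [1.5, 0, 5, 0, 0], [1.5, 0, 5, 0, 0], [1.5, 0, 5, 0, 0]])

```text
time_s: 24.42
tcp_pos: [0.4611, -0.0066, 0.1166]
eef_rot: [180.0, 0.0, 173.3]
contact_force: [1.5, -0.2, -1.5]
gripper_width: 0.0242
```

Request:
servo_tool(steps=[[1.5, 0, 4, 0, 0], [1.5, 0, 0, 0, 0]])

```text
time_s: 24.68
tcp_pos: [0.4663, 0.0339, 0.1165]
eef_rot: [180.0, 0.0, 173.5]
contact_force: [1.0, -1.1, -2.2]
gripper_width: 0.0239
```

Run:
```python
from h import *
d=tool([.46,.04,.0475],0)
crop("j1",(265,160,370,255),6)
```

```text
t 24.675 tcp [0.4663 0.0339 0.1165] rot [1.7999e+02 4.0000e-02 1.7349e+02] F [ 1.  -1.1 -2.2] w 0.0239 shift cm [0.7  0.53 6.9 ]
```

View pics/j1.png

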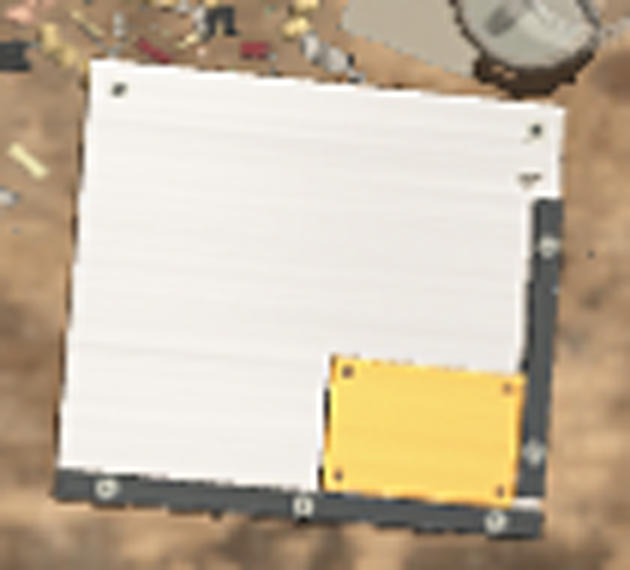

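Run:
```python
from h import *
b,e=fit(rect(.054,.08,.013),unc([(331,356),(524,376),(515,508),(322,491)],(265,160),6),[.42,-.26,-.1])
print(incorner(b),np.degrees(b[2]-SQ[2]),np.abs(e).max())
im=cv2.imread("pics/j1.png")
hsv=cv2.cvtColor(im,cv2.COLOR_BGR2HSV); m=cv2.inRange(hsv,(15,100,120),(35,255,255)); m[:330]=0
cs=max(cv2.findContours(m,0,2)[0],key=cv2.contourArea); print(cv2.minAreaRect(cs))
q=cv2.boxPoints(cv2.minAreaRect(cs)); P=p2w(unc(q,(265,160),6),.013); print([incorner(p).round(4) for p in P])
```

```text
[0.02755075 0.0399987 ] -0.29535606073634546 0.2980830718099128
((423.217529296875, 433.1510009765625), (197.34873962402344, 136.96624755859375), 5.024075031280518)
[array([-0.0003,  0.0813]), array([0.0552, 0.0807]), array([ 0.0553, -0.0018]), array([-0.0007, -0.0007])]
```

Home: (27.6, 40.0) mm, −0.3°. Now set down the block.

Request:
servo_tool(steps=[[1.5, 0.7, 0.5, 2, 0], [1.5, 0, 0, 2, 0], [1.5, 0, 0, 1.5, 0], [1.5, 0, 0, 0.8, 0], [1.5, 0, 0, 0.4, 0], [1.5, 0, 0, 0.2, 0], [1.5, 0, 0, 0, 0]])

```text
time_s: 25.6
tcp_pos: [0.4597, 0.0371, 0.0476]
eef_rot: [180.0, 0.0, 173.3]
contact_force: [0.1, 0.3, -1.9]
gripper_width: 0.0236
```

Request:
servo_tool(steps=[[1.5, 0, 0, 0.1, 0], [1.5, 0, 0, 0, 0]])

```text
time_s: 25.85
tcp_pos: [0.4597, 0.0372, 0.0465]
eef_rot: [180.0, 0.0, 173.3]
contact_force: [-0.4, 0.8, -1.4]
gripper_width: 0.0243
```

Request:
servo_tool(steps=[[1.5, 0, 0, 0.05, 0], [1.5, 0, 0, 0, 0], [3.5, 0, 0, 0, 0], [5, 0, 0, 0, 0], [6, 0, 0, 0, 0], [6, 0, 0, 0, 0], [6, 0, 0, -1, 0], [6, 0, 0, -2, 0]])

```text
time_s: 26.85
tcp_pos: [0.4591, 0.0369, 0.0761]
eef_rot: [-179.9, -0.1, 173.3]
contact_force: [0.5, -0.2, 0.1]
gripper_width: 0.0598
```

Request:
servo_tool(steps=[[6, 0, 0, -3, 0], [6, 0, 0, -4, 0], [6, 0, 0, -4, 0], [6, 0, 0, -4, 0], [6, 3, 0, 0, 0], [6, 0, -4, 0, 0], [6, 0, -5, 0, 0], [6, 0, -5, 0, 0]])

```text
time_s: 27.85
tcp_pos: [0.413, -0.0995, 0.2269]
eef_rot: [180.0, 0.1, 173.4]
contact_force: [0.4, -0.7, 1.3]
gripper_width: 0.0599
```

Request:
servo_tool(steps=[[6, 0, -5, 0, 0], [6, 0, -5, 0, 0], [6, 0, -5, 0, 0], [6, 0, -5, 0, 0], [6, 0, 0, 0, 0]])

```text
time_s: 28.48
tcp_pos: [0.389, -0.2996, 0.226]
eef_rot: [-180.0, -0.0, 173.0]
contact_force: [-0.3, 0.8, -0.8]
gripper_width: 0.0596
```

Run:
```python
from h import *
d=tool([.46,.04,.0475],0)
crop("k1",(150,140,370,260),3)
crop("k2",(120,130,320,280),4,n="scene")
```

```text
t 28.475 tcp [ 0.389  -0.2996  0.226 ] rot [-1.7999e+02 -4.0000e-02  1.7303e+02] F [-0.3  0.8 -0.8] w 0.0596 shift cm [-2.94 34.58 17.84]
```

View pics/k1.png

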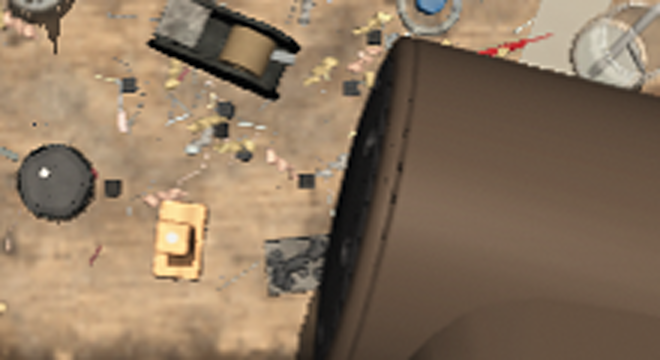

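View pics/k2.png

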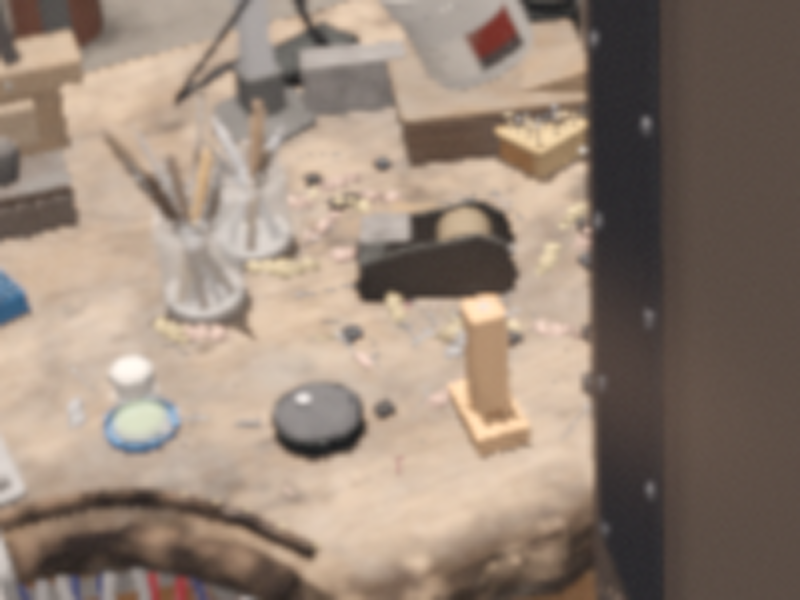

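Run:
```python
from plant import r
print(r.get_state()["qd"].round(2)); print(r.close_job())
```

```text
[ 1.88 -0.77 -0.6  -0.03  0.19 -0.07]
the job is handed in; nothing more can be done
None
```

The job is handed in, at about 28.6 s of the 67 s allowed; no verdict is reported.

**What I did**
- I lifted the tray of cutters off the plate and set it on the bench at about (0.438, −0.060).
- I gripped the push block by its handle and pushed the blank against the long fence. I then turned the block 90° and pushed the blank against the short fence. Contact force rose to about 7 N at each fence.
- I stood the block on the bench at about (0.460, 0.037), let go and moved the arm clear.

**Last checks**
- **Blank:** the camera fit, taken before the block was set down, put its centre 27.6 mm and 40.0 mm from the corner, turned −0.3°. It was not measured again, because the arm hid the plate in the final pictures.
- **Tray, block and bystanders:** the final pictures show the tray and block upright on the bench, off the plate. The jar, oil cup and tin look unmoved; I did not re-measure them.
- **Arm:** it touched nothing, but the last reading showed about 2 degrees/s left on joint 1 at hand-in.

None of the checks failed or disagreed.

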